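# Open the water filter's cap of unknown thread hand

### The arm

A 7-joint arm with a two-finger parallel gripper is mounted at the origin on a cart in front of the work surface, level with it; the furniture and walls round the work are solid. World frame = base frame: x ahead of the robot, y to its left, z up, the work surface at z = 0. Lengths are in mm, angles in rad, forces in N, time in s.
With the tool pointing down it reaches from about 400 to 875 mm from the base axis. Payload 19.3 kg.
Tool frame: the origin (TCP) lies at the very end of the fingers, on their centre line; the grasp point (between the pads) lies 19 mm behind it; z points along the fingers, y is the line along which they close (so a half turn about z gives the same grasp; the last joint's range is limited). The gripper opens to 85 mm and grips with 20 to 120 N. Pads are 22 mm wide; open, the fingers measure 114 mm over their backs; the gripper's body (76 mm by 85 mm) begins 54 mm behind the grasp point. The pads swing forward as they close: fully open they stand 13 mm farther back than shut.
Start: joints at [-1.285, 0.521, -0.036, 1.599, 0.021, 1.021, -0.113], TCP at [217.731, 585.84, 231.291] pointing down, gripper open.
Joint ranges: [-2.91, 2.91], [-0.3, 2.13], [-1.5, 1.42], [0.17, 2.43], [-1.26, 4.41], [0.16, 1.93], [-2.52, 2.52]. Speed limits (rad/s): [1.89, 1.89, 2.39, 2.39, 3.01, 3.01, 3.01].

### API

Orientations are given as a 3x3 rotation matrix whose columns are the frame's x, y, z axes.
In Python, from workcell import robot, cams, workorder gives the robot as it stands (robot), with the cameras (cams) and the job (workorder). Calls block until the motion is done:
- robot.movep(position, orientation): joint-space move of the TCP to a pose.
- robot.movel(position, frame=None, max_speed=150, guard=None): straight line of the TCP; frame=None keeps the orientation; max_speed is the mean speed in mm/s. With guard (N) it stops when the force on the tool has changed by that much, and returns True; else False.
- robot.goto_joints(angles): joint-space move.
- robot.open_gripper() and robot.clamp(): open the fingers fully, or close them until they stop; the grip force is fixed at half the most.
- robot.wait(seconds).
- robot.inverse_kinematics(position, orientation): joint angles nearest the present ones, or None.
- robot.read_state(): the state.
- cams.camera(name): name is "scene" or "top" or "wrist"; returns a dict with "image" (384x512x3 uint8, blue, green, red), "fx", "fy", "cx", "cy" (pixels), "cam_to_world" (4x4, takes a point from camera to world coordinates). Camera axes: x right, y up, looking along -z (the intrinsics and any distortion apply to the point x, -y, -z); pixel columns grow to the right and rows downward; lengths in mm; the calibration is good to about 2 mm. A picture is of the moment at which its call begins. There is no depth.
A pose or a line that the arm cannot do raises robot.PlanningError and nothing moves.
- workorder.finish_job(): hands the job in; it is judged then, once.
The state is a dict: "time": time; "qpos": joint angles; "qvel": joint speeds; "joint_efforts": joint torques, N m; "eef_pos": TCP position; "tool_rot": TCP orientation; "ft_force": force on the tool from outside, world axes, zero at the start; "torque": the same for the moment, N m; "finger_gap": finger opening in mm; "gripper_force": force on a finger pad.
Only numpy, scipy, OpenCV 4.12 (cv2) and the standard library are available. Lean on these libraries where they do the work, as an engineer would, in place of code of your own. Each camera call takes 0.05 s, during which the arm holds its last target. There are 200 camera calls.

### The job

The water filter unit on the bar needs a new cartridge. Vent it by pressing its three keys fully down one at a time, the widest first, then the middle-sized, then the narrowest. Then undo the round cap: nobody knows whether its thread runs left- or right-handed, so try it both ways without wrenching it, turn it until it is free, lift it straight off and finish with the gripper still holding it upright and still, at least 5 cm above its socket. Leave the other things on the bar where they are.

Things in the scene. Friction and masses are not known exactly. Their poses are not given: they have to be found in the camera images.
- filter_unit: fixed metal filter unit, 200 x 170 mm. Origin: centre of its footprint on the worktop; x from its front (keys) to its rear (cap), z up. Front step (x -100 to 0 mm) is 58 mm high, with the three keys in a row along y at x = -52 mm, sizes in any order; rear step (x 0 to 100 mm) is 40 mm high, with the cap's socket, a steel collar 72 mm across and 26 mm high, at x = +50 mm
- socket_top (a point): centre of the collar's upper rim, fixed, 66 mm above the worktop. Inside, two ledges hold the cap's lugs, and a hard stop that cannot be seen from outside blocks one direction of turning: clockwise or anticlockwise differs from start to start
- cap: black round cap, loose, about 90 g. Origin: centre of the flange's underside, resting on the collar, z up; as found its x axis is the unit's within 3 degrees. Flange 74 mm across, 6 mm thick; on it a ribbed knob 48 mm across, 32 mm high, with a raised rib on top from the centre towards -x. Below hangs a 22 mm stem, 22 mm long, with two lugs along y, 48 mm over both
- cap_knob (a point): centre of the cap's knob, on the axis, 22 mm above the cap's origin (knob from 6 to 38 mm). Grip here from above at any yaw, 30 to 50 N. Turned the right way it turns freely and lifts off after 60 to 110 degrees (75 is best), without rising as it turns; the wrong way it stops hard after 5 to 20 degrees: wrist torque climbs past 0.2 N m (under 0.05 turning free), and the knob slips in the fingers
- key_large (a joint): the widest key, a round grey spring push button 34 mm across in a dark round housing 50 mm across, 12 mm high, on the front step; 0 released, 0.006 m fully down; needs 5 N and springs back when let go
- key_large_top (a point): centre of the face of the widest key (moves with it); released it is 76 mm above the worktop; press straight down. The keys stand in a row, 52 mm between centres
- key_medium (a joint): the middle-sized key, a round grey spring push button 24 mm across in a dark round housing 40 mm across, 12 mm high, on the front step; 0 released, 0.006 m fully down; needs 5 N and springs back when let go
- key_medium_top (a point): centre of the face of the middle-sized key (moves with it); released it is 76 mm above the worktop; press straight down. The keys stand in a row, 52 mm between centres
- key_small (a joint): the narrowest key, a round grey spring push button 16 mm across in a dark round housing 32 mm across, 12 mm high, on the front step; 0 released, 0.006 m fully down; needs 5 N and springs back when let go
- key_small_top (a point): centre of the face of the narrowest key (moves with it); released it is 76 mm above the worktop; press straight down. The keys stand in a row, 52 mm between centres
- water_glass_1: bystander: clear glass tumbler 67 mm across, 90 mm high, standing beside the unit on its +y side; origin at its foot
- teaspoon_1: bystander: steel teaspoon 130 x 26 x 11 mm lying beside the unit on its -y side; origin at its middle, underside
- cup_blue_1: bystander: espresso cup with handle, 63 x 82 x 56 mm; origin at its foot
- tamper_a: bystander: tamper with wooden handle, 58 mm across, 90 mm high; origin at its foot
- sugar_jar: bystander: glass jar with a metal lid, 61 mm across, 100 mm high; origin at its foot
- dosing_cup: bystander: plain steel dosing cup 68 mm across, 82 mm high; origin at its foot

How it is judged (in metres and radians):
On the way, in this order (a step that is already met when the one before it is completed fails the run):
1. the widest key is pressed fully down, the others untouched (value of joint key_large above 0.0045 m and value of joint each of key_medium, key_small below 0.002 m), for 0.05 s.
2. then the middle-sized key (value of joint key_medium above 0.0045 m and value of joint each of key_large, key_small below 0.002 m), for 0.05 s.
3. then the narrowest key (value of joint key_small above 0.0045 m and value of joint each of key_large, key_medium below 0.002 m), for 0.05 s.
4. then the cap, still on its socket, is turned to where it comes free (over 45 degrees) (angle between the x axis of cap and the x axis of filter_unit, either way round above 0.785 rad and distance between cap and socket_top below 0.02 m), for 0.05 s.
At the end, for the whole second after the job is handed in: The gripper holds the cap (over 2 N) upright within 20 degrees, still (under 3 cm/s), off the unit with its flange at least 45 mm above the collar's rim; the keys are up again and the bystanders are within 30 mm of where they stood (z of cap in the frame of socket_top above 0.045 m and angle between cap's own z axis and vertical below 0.35 rad and contact force between the fingers and cap above 2 N and contact force between cap and filter_unit below 0.2 N and linear speed of cap below 0.03 m/s and value of joint each of key_large, key_medium, key_small below 0.002 m and distance of each of water_glass_1, teaspoon_1, cup_blue_1, tamper_a, sugar_jar, dosing_cup from where it was at the start of the episode below 0.03 m); the arm keeps its last pose, push and grip.
It fails at once if two keys are pressed at once (value of joint each of key_large, key_medium above 0.003 m or value of joint each of key_medium, key_small above 0.003 m or value of joint each of key_large, key_small above 0.003 m).
It fails at once if the cap is wrenched against the unit with more than 60 N (contact force between cap and filter_unit above 60 N).
It fails at once if a bystander is pushed more than 30 mm away (distance of any of water_glass_1, teaspoon_1, cup_blue_1, tamper_a, sugar_jar, dosing_cup from where it was at the start of the episode above 0.03 m).
It fails at once if a standing bystander is knocked over (angle between any of water_glass_1, cup_blue_1, tamper_a, sugar_jar, dosing_cup's own z axis and vertical above 0.5 rad).
It also fails if it takes over 54 s, if anything falls off the work surface, if the arm or the gripper's body presses on something with over 40 N, if the wrist force passes 120 N, or if a joint passes its speed limit or range.

## Working session

There is one attempt and no reset: what is moved stays moved. The work goes in short steps, each a Python script; the robot and the scene stay as the last script left them, time stands still between calls to the robot, and variables do not carry over. Pictures are saved under pics/ and viewed, at most 10 in all, crops included, and the job is handed in when it is done.

```bash
mkdir -p pics; ls
python3 - <<'E'
from workcell import robot, cams, workorder
import cv2,numpy as np
for n in ("scene","top"):
    c=cams.camera(n); cv2.imwrite(f"pics/{n}0.png",c["image"]); print(n,[k for k in c],c["fx"],c["fy"],c["cx"],c["cy"]); print(np.round(c["cam_to_world"],3).tolist())
    print({k:c[k] for k in c if k not in("image","fx","fy","cx","cy","cam_to_world")})
s=robot.read_state(); print(s)
E
```

```text
pics
workcell.py
scene ['image', 'fx', 'fy', 'cx', 'cy', 'cam_to_world'] 379.56983754009406 379.56983754009406 257.422610464206 197.22806370429169
[[-0.128, -0.434, 0.892, 1713.379], [0.992, -0.039, 0.124, 134.191], [-0.019, 0.9, 0.435, 639.74], [0.0, 0.0, 0.0, 1.0]]
{}
top ['image', 'fx', 'fy', 'cx', 'cy', 'cam_to_world'] 384.0953668517941 384.0953668517941 255.38100528216944 193.87791092415537
[[0.148, 0.968, -0.202, 380.678], [-0.989, 0.146, -0.028, -12.381], [0.002, 0.204, 0.979, 1152.344], [0.0, 0.0, 0.0, 1.0]]
{}
{'time': 0.1, 'qpos': array([-1.28520332,  0.52195493, -0.03635095,  1.59991666,  0.02120063,
        1.02107398, -0.11279636]), 'qvel': array([-0.00080138, -0.00112537,  0.00120867, -0.00062723,  0.00120441,
       -0.00122822,  0.00116125]), 'joint_efforts': array([ 4.59842209e-03, -9.28471613e+01,  1.98493347e+00, -3.70539272e+01,
        1.82382023e-02,  5.31563972e-03,  5.19300306e-05]), 'eef_pos': array([217.62874605, 585.59008048, 230.79498432]), 'tool_rot': array([[-9.37375003e-01,  3.48321721e-01, -2.85597069e-04],
       [ 3.48321834e-01,  9.37374549e-01, -9.24982253e-04],
       [-5.44799867e-05, -9.66534937e-04, -9.99999531e-01]]), 'ft_force': array([ 0.25554883, -0.66379351,  0.53526774]), 'torque': array([ 0.0545544 ,  0.0223925 , -0.03882454]), 'gripper_force': 0.0, 'finger_gap': 85.46560014685173}
```

View pics/top0.png

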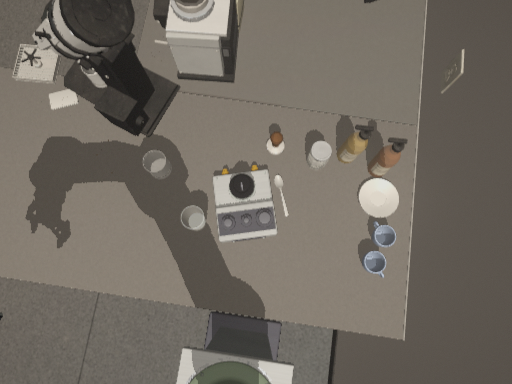

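View pics/scene0.png

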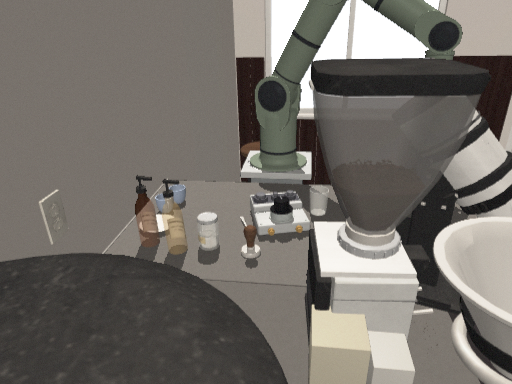

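```bash
cat > h.py <<'E'
from workcell import robot, cams, workorder
import cv2,numpy as np
def ray(c,u,v,z):
    T=c["cam_to_world"]; d=T[:3,:3]@np.array([(u-c["cx"])/c["fx"],-(v-c["cy"])/c["fy"],-1.]); o=T[:3,3]
    return o+d*(z-o[2])/d[2]
def proj(c,p):
    T=c["cam_to_world"]; q=T[:3,:3].T@(np.asarray(p)-T[:3,3]); return np.array([c["cx"]+c["fx"]*q[0]/-q[2],c["cy"]-c["fy"]*q[1]/-q[2]])
def down(yaw): # closing axis y at angle yaw
    y=np.array([np.cos(yaw),np.sin(yaw),0]); z=np.array([0,0,-1.]); return np.column_stack([np.cross(y,z),y,z])
E
python3 - <<'E'
from h import *
c=cams.camera("top")
k1,k2,k3=[ray(c,u,v,76) for u,v in((228,223),(246,220),(264,217))]
cap=ray(c,241,185,104); print(k1,k2,k3,cap)
d=cap-k2; psi=np.arctan2(d[1],d[0]); ps2=np.arctan2(*(k1-k3)[[1,0]])-np.pi/2; print(psi,ps2)
ctr=(k2+cap)/2
for a in (0,np.pi):
  R=down(psi+a+np.pi/2)
  print(robot.inverse_kinematics([ctr[0]-30,ctr[1],330],R), robot.inverse_kinematics([cap[0],cap[1],150],down(psi+a)))
E
```

```text
[508.11964421  82.19159027  76.        ] [524.06293375  33.34753502  76.        ] [540.06089239 -15.66400518  76.        ] [615.82771357  61.12508379 104.        ]
0.2939355074562368 0.3155085440444354
[-0.35341511  0.29740223  0.20316209  1.69883133 -0.06476624  1.15191183
  1.73216218] [-0.46678396  0.64436761  0.4110706   1.70615943 -0.32268574  0.85859167
  0.37761916]
[-0.73506976  0.36135155  0.72999107  1.71647058 -0.25971481  1.16315511
 -1.21001366] [-0.85523243  1.00751615  1.22083221  1.72521127 -1.02441027  1.19332644
 -2.18682947]
```

Run:
```python
from h import *
robot.movep([555,45,330],down(0.30))
robot.wait(.2)
c=cams.camera("wrist"); cv2.imwrite("pics/w1.png",c["image"]); np.savez("w1.npz",**c)
print(np.round(c["cam_to_world"],3).tolist(),c["fx"],c["cx"],c["cy"],robot.read_state()["time"],robot.read_state()["qpos"])
```

```text
[[0.955, -0.283, -0.087, 532.686], [0.297, 0.914, 0.278, 116.326], [0.001, -0.292, 0.956, 472.537], [0.0, 0.0, 0.0, 1.0]] 280.823871064056 253.55240322561613 190.47956947458513 2.7 [-0.58002876  0.35479387  0.53214514  1.67385297 -0.19295555  1.16569469
  0.3019847 ]
```

View pics/w1.png

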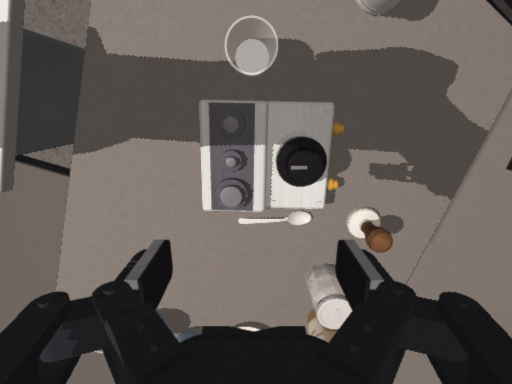

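Run:
```python
import cv2,numpy as np
i=cv2.imread("pics/w1.png")[90:220,190:345]
i=np.clip(255*(i/255.)**.5,0,255).astype("uint8")
cv2.imwrite("pics/w1c.png",cv2.resize(i,None,fx=4.5,fy=4.5,interpolation=cv2.INTER_CUBIC))
```

```text
(no output)
```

View pics/w1c.png

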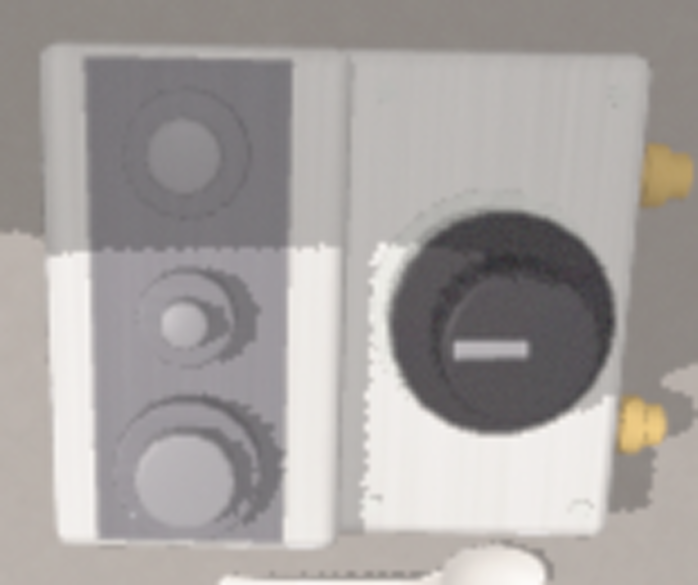

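```bash
cat > fit.py <<'E'
from h import *
from scipy.optimize import least_squares
def fit(c,pts,model,x0):
    def w(x): 
        ct,s=np.cos(x[2]),np.sin(x[2]); return [np.array([x[0]+ct*m[0]-s*m[1],x[1]+s*m[0]+ct*m[1],m[2]]) for m in model]
    r=least_squares(lambda x:np.ravel([proj(c,p)-q for p,q in zip(w(x),pts)]),x0,x_scale=[1,1,.01])
    return r.x,w(r.x),r.fun
E
python3 - <<'E'
from fit import *
c=np.load("w1.npz")
pts=[np.array(p)/4.5+np.array([190,90])-.4 for p in((184,156),(184,324),(185,480),(523,348))]
x,w,f=fit(c,pts,[(-52,52,76),(-52,0,76),(-52,-52,76),(50,0,104)],[565,45,.3]); print(x,np.round(w,1),np.round(f,2))
for p,z in zip(pts,(76,76,76,104)): print(ray(c,*p,z))
E
```

```text
[5.74790704e+02 4.70271244e+01 2.82921299e-01] [[510.3  82.4  76. ]
 [524.9  32.5  76. ]
 [539.4 -17.4  76. ]
 [622.8  61.  104. ]] [ 0.03  0.07  0.24 -0.02  0.21 -0.16 -0.45  0.05]
[510.2718968   82.52179853  76.        ]
[524.53645043  32.37898224  76.        ]
[539.1399303  -17.74917513  76.        ]
[623.35429031  61.22463735 104.        ]
```

Run:
```python
from h import *
R=down(.283)
P={"L":(539.3,-17.5),"M":(510.3,82.4),"S":(524.7,32.4)}
robot.clamp()
for k in "LMS":
    x,y=P[k]
    robot.movel([x,y,110],R,max_speed=200) if k!="L" else robot.movep([x,y,110],R)
    robot.movel([x,y,80],max_speed=80); 
    f0=robot.read_state()["ft_force"]
    g=robot.movel([x,y,68.5],max_speed=20,guard=15)
    robot.wait(.15); s=robot.read_state()
    print(k,g,s["eef_pos"].round(1),(s["ft_force"]-f0).round(1),round(s["time"],2),s["finger_gap"])
    robot.movel([x,y,110],max_speed=120)
robot.wait(.1)
```

```text
L True [539.6 -17.6  73.9] [-4.7 -0.  16.5] 5.47 0.0815978868515044
M True [510.7  82.3  73.8] [-3.1 -0.1 16.5] 7.69 -0.09305579008509775
S True [525.   32.5  73.8] [-3.5 -0.7 16.6] 9.65 -0.005145918763186931
```

Run:
```python
from h import *
R=down(.283)
x,y=539.3,-17.5
robot.movel([x,y,110],R,max_speed=200);robot.movel([x,y,83],max_speed=100);robot.wait(.1)
f0=robot.read_state()["ft_force"]
for z in np.arange(82,71,-1.):
    g=robot.movel([x,y,z],max_speed=20,guard=30); s=robot.read_state(); f=(s["ft_force"]-f0)[2]
    print(z,g,s["eef_pos"][2].round(2),f.round(1),round(s["time"],2))
    if f>30: break
c=cams.camera("wrist"); cv2.imwrite("pics/w2.png",c["image"][60:,:])
robot.movel([x,y,110],max_speed=120)
```

```text
82.0 False 82.24 0.4 11.38
81.0 False 80.98 -0.7 11.63
80.0 False 80.01 0.8 11.88
79.0 False 79.0 2.4 12.13
78.0 False 78.01 2.9 12.38
77.0 False 77.0 4.0 12.63
76.0 False 76.0 3.1 12.88
75.0 False 74.99 3.6 13.13
74.0 False 74.08 6.0 13.38
73.0 False 73.77 23.4 13.63
72.0 False 73.43 39.9 13.88
```

View pics/w2.png

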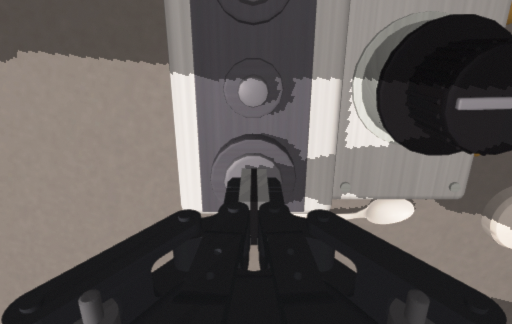

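Run:
```python
from h import *
robot.movel([610,57,170],down(.283),max_speed=200); robot.open_gripper(); robot.wait(.2)
c=cams.camera("wrist"); np.savez("w3.npz",**c)
i=np.clip(255*(c["image"]/255.)**.5,0,255).astype("uint8")
cv2.imwrite("pics/w3.png",cv2.resize(i[:,100:400],None,fx=2,fy=2)[:600])
s=robot.read_state();print(s["time"],s["qpos"].round(2),proj(c,(622.8,61,104)))
for a in (-1.45,0,1.45): print(robot.inverse_kinematics([622.8,61,74],down(.283+a)))
```

```text
16.175 [-0.5   0.62  0.46  1.71 -0.34  0.89  0.39] [270.68780985 203.04341748]
[-0.65136587  0.87044518  0.74069382  1.73782647 -0.76106762  0.84519892
 -0.72220065]
[-0.45190784  0.76157927  0.39764394  1.72723544 -0.40943551  0.73591724
  0.43740927]
[-0.22429724  0.71745234  0.0479204   1.71418874 -0.04827325  0.71109688
  1.58140809]
```

View pics/w3.png

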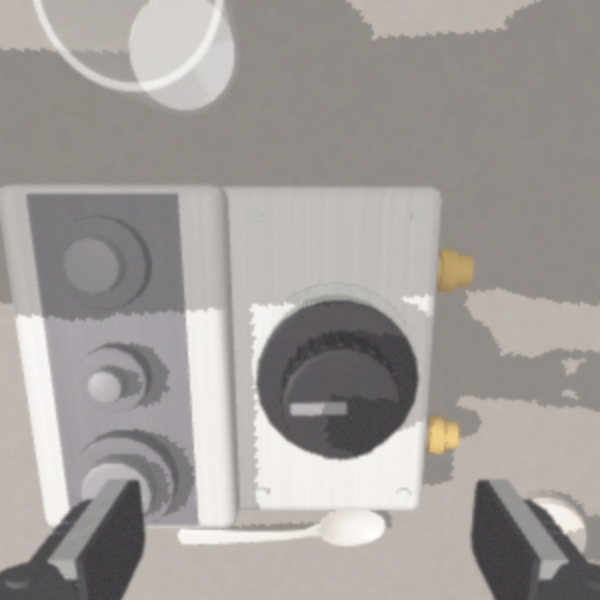

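```bash
cat > turn.py <<'E'
from h import *
def st(): 
    s=[]
    for _ in range(3): s.append(robot.read_state()); robot.wait(.01)
    return np.mean([k["torque"] for k in s],0),np.mean([k["ft_force"] for k in s],0),s[-1]
def turn(p,y0,degs,t0,lim=.15):
    for d in degs:
        robot.movel(p,down(y0+np.radians(d)),max_speed=30)
        t,f,s=st(); dt=(t-t0)[2]; print(d,(t-t0).round(3),f.round(1),round(s["time"],2))
        if abs(dt)>lim: return d,True
    return d,False
E
python3 - <<'E'
from turn import *
x,y=622.8,61
robot.movel([x,y,120],down(.283),max_speed=150)
print(robot.movel([x,y,75],max_speed=70,guard=12))
t,f,s=st(); print("pre",t.round(3),f.round(1),s["eef_pos"].round(1))
robot.clamp(); robot.wait(.2)
t0,f,s=st(); print("grip",t0.round(3),f.round(1),s["eef_pos"].round(1),s["finger_gap"],s["gripper_force"],s["time"])
np.save("t0.npy",t0)
p=[x,y,75]
print(turn(p,.283,(2,4,6,8),t0))
E
```

```text
False
pre [0.031 0.03  0.014] [-0.4  0.2 -0.1] [623.   60.9  75.3]
grip [ 0.023  0.519 -0.008] [-2.3  0.8  7.8] [623.   61.1  75.6] 46.70137600350018 60.93258261680603 18.15
2 [-0.036 -0.269  0.083] [-0.8 -0.2  7. ] 18.43
4 [-0.055 -0.325  0.103] [0.2 1.3 6.3] 18.7
6 [-0.018 -0.387  0.071] [-0.4  0.   5.5] 18.98
8 [-0.042 -0.391  0.095] [ 0.4 -0.5  6.2] 19.25
(8, False)
```

Run:
```python
from turn import *
p=[622.8,61,75.2]
t0=np.load("t0.npy")
print(turn(p,.283,(10,12,14,16,18,20,22,24,27,30),t0,.18))
print(robot.read_state()["finger_gap"])
```

```text
10 [ 0.014 -0.433  0.12 ] [-0.1 -0.1  6.5] 19.52
12 [-0.027 -0.454  0.095] [0.  1.1 5.8] 19.8
14 [-0.062 -0.505  0.126] [0.3 0.1 6.3] 20.07
16 [-0.044 -0.51   0.106] [-0.  -0.7  6.5] 20.35
18 [-0.013 -0.485  0.094] [0.4 0.1 6.7] 20.62
20 [-0.046 -0.535  0.122] [-0.   0.2  6.6] 20.9
22 [-0.053 -0.493  0.083] [-0.   0.   5.9] 21.18
24 [-0.03  -0.511  0.111] [ 0.4 -0.3  6. ] 21.45
27 [-0.044 -0.506  0.104] [0.  0.3 6.2] 21.73
30 [-0.008 -0.52   0.094] [ 0.3 -0.1  6.4] 22.0
(30, False)
46.68545709140356
```

Run:
```python
from turn import *
p=[622.8,61,75.3]
t0=np.load("t0.npy")
print(turn(p,.283,range(34,78,4),t0,.18)); print(turn(p,.283,[76],t0,.18))
c=cams.camera("wrist"); i=np.clip(255*(c["image"]/255.)**.5,0,255).astype("uint8"); cv2.imwrite("pics/w4.png",i)
```

```text
34 [-0.006 -0.544  0.096] [ 0.4 -0.2  5.9] 22.27
38 [-0.023 -0.516  0.083] [0.  0.5 6.4] 22.55
42 [-0.039 -0.527  0.087] [-0.1  0.3  6.6] 22.82
46 [-0.032 -0.52   0.085] [0.4 0.1 6.3] 23.1
50 [-0.046 -0.529  0.111] [0.1 0.5 7. ] 23.38
54 [-0.033 -0.544  0.113] [0.1 0.3 6.6] 23.65
58 [-0.044 -0.538  0.087] [-0.   0.3  7.1] 23.93
62 [-0.022 -0.512  0.108] [-0.7  0.4  6.6] 24.2
66 [-0.088 -0.556  0.14 ] [0.6 0.  6.5] 24.48
70 [-0.01  -0.539  0.115] [-0.4 -0.1  6.7] 24.75
74 [-0.025 -0.531  0.108] [ 0.6 -0.6  6.5] 25.02
(74, False)
76 [-0.012 -0.523  0.116] [0.3 0.7 6.9] 25.3
(76, False)
```

View pics/w4.png

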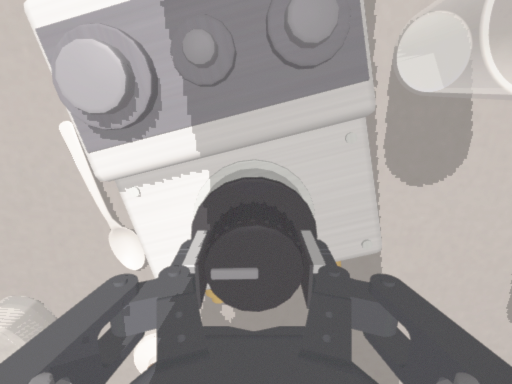

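The rib, at (235,273), still lies along the finger line, so the cap has turned about 76° with the gripper. Next I'll lift it.

Run:
```python
from turn import *
p=np.array([622.8,61,75.3])
g=robot.movel(p+[0,0,8],max_speed=25,guard=20); print(g,st()[1].round(1))
if not g:
    g=robot.movel(p+[0,0,100],max_speed=60,guard=20); robot.wait(.5)
    t,f,s=st(); print(g,f.round(1),s["eef_pos"].round(1),s["finger_gap"],s["gripper_force"],s["time"])
c=cams.camera("wrist"); i=np.clip(255*(c["image"]/255.)**.5,0,255).astype("uint8"); cv2.imwrite("pics/w5.png",i)
```

```text
False [-0.1  0.  -1.3]
False [ 0.2  0.7 -0.9] [622.8  61.  175.3] 46.858233384478474 61.48914098739624 28.05
```

View pics/w5.png

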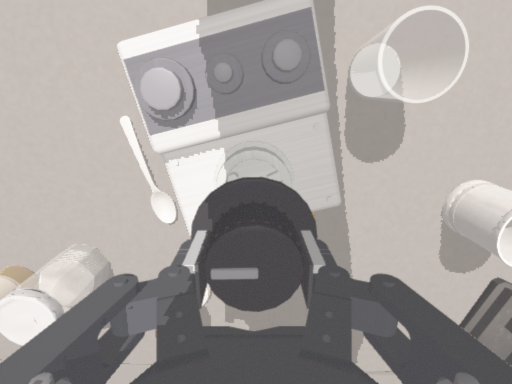

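The cap, at (255,250), is held 100 mm up, the socket at (255,165) is empty, and the bystanders look undisturbed.

```bash
python3 -c "
from workcell import robot, cams, workorder
print(workorder.finish_job())"
```

```text
the job is handed in; nothing more can be done
None
```

I pressed the keys widest, middle, narrowest (then the widest once more to check its travel). The cap turned about 76° anticlockwise with no hard stop, so I never tried clockwise. I handed the job in at about 28 s, with the gripper holding the cap upright about 100 mm above its socket; no verdict was returned.

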